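# Square up the tray stack and peel off the top tray

## Robot

A 6-joint arm with a two-finger parallel gripper is mounted at the origin on the work surface. World frame = base frame: x ahead of the robot, y to its left, z up, the work surface at z = 0. Lengths are in m, angles in rad, forces in N, time in s.
With the tool pointing down it reaches from about 0.3 to 1 m from the base axis. Payload 5.1 kg.
Tool frame: the origin (TCP) lies at the very end of the fingers, on their centre line; the grasp point (between the pads) lies 19 mm behind it; z points along the fingers, y is the direction in which the jaws open and shut (so a half turn about z gives the same grasp; the last joint's range is limited). The gripper opens to 95 mm and grips with 3 to 60 N. Pads are 20 mm wide; open, the fingers measure 119 mm over their backs; the gripper's body (75 mm by 180 mm) begins 59 mm behind the grasp point.
Start: joints at [1.266, 0.124, 1.65, -0, 1.367, -0.083], TCP at [0.143, 0.634, 0.189] pointing down, gripper open.
Joint ranges: [-2.61, 2.61], [-1.02, 2.33], [0.03, 2.71], [-1.35, 4.49], [0.32, 2.68], [-2.91, 2.91]. Speed limits (rad/s): [2.57, 2.57, 3.14, 3.14, 3.14, 3.14].

## Interface

Orientations are given as a rotation vector (axis times angle).
In Python, from plant import ctrl gives the robot as it stands.
- The arm moves only by the tool drive_tool, never from a script. Its argument "motion" is a list of rows, each a list of 3 entries, a list of its own where there are three numbers: the turn, a rotation vector about the tool's x, y, z in rad, then the shift along the tool's x, y, z in m, then the finger opening in m, from 0 to 0.0951. In form: [[[wx, wy, wz], [x, y, z], hand], ...]. A call has 1 to 5 rows; each row shifts and turns the commanded pose from where the row before left it, along the tool's axes as they then stand; what a row does not reach is not made up. A row lasts 1/10 s, in which the tool goes at most 50 mm and 8.59 degrees, less where a joint would pass 70% of its speed; a pose out of reach is approached as far as the arm can. A call is refused whole if a number of a shift passes 0.05 or a number of a turn 0.15, either way. A call with a gripper value outside its range is refused whole. The fingers move at their own pace and stop on an object; "squeeze" is the grip in N (left out, the last holds). Time passes only in rows, so rows that do not move let the fingers close. It gives the time, the measured TCP pose, the force and the opening at its end, in the units of the state.
- ctrl.sense(): the state, without advancing time (a new reading comes with each control period).
- ctrl.get_image(name): name is "scene" or "top"; returns the picture (400x640x3 uint8, red, green, blue); there is no depth.
- ctrl.camera_info(name): a dict with "fx", "fy", "cx", "cy" (pixels), "dist" ([k1, k2, p1, p2, k3] as OpenCV has them; the pictures are not rectified), "R" (3x3) and "t" (3): a world point X has camera coordinates R X + t. Camera axes: x right, y down, z forward; pixel columns grow to the right and rows downward; lengths in m; the calibration is good to about 2 mm. A picture is of the moment at which its call begins. camera_info takes no time and is no camera call.
- ctrl.close_job(): hands the job in, once; it reports no verdict.
The state is a dict: "time": time; "qpos": joint angles; "qd": joint speeds; "joint_efforts": joint torques, N m; "tcp_pos": TCP position; "orientation": TCP orientation; "contact_force": force on the tool from outside, world axes, zero at the start; "moment": the same for the moment, N m; "gripper_width": finger opening in m.
Only numpy, scipy, OpenCV 4.12 (cv2) and the standard library are available. Lean on these libraries where they do the work, as an engineer would, in place of code of your own. Each camera call takes 0.05 s, during which the arm holds its last target.

## Task

Push the loose stack of nested sample trays forward (as seen from the robot) until it butts flush against the white block bath behind it. Then take the top tray by the upright fin at its corner and peel it off the sticky stack: raise that fin end a couple of centimetres first while the opposite end stays down, and only then lift it away, leaving the rest of the stack standing flush against the bath and the other things on the bench undisturbed. Finish while still holding the tray by its fin in the gripper, roughly level and still, at least 100 mm above the stack; do not put it down or let go.

Things in the scene. Friction and masses are not known exactly. Their poses are not given: they have to be found in the camera images.
- block_face (a point): Middle of the near (-x, robot side) upright face of the fixed white block bath, 25 mm above the bench. The bath is 100 (x) x 180 (y) x 50 mm high with an aluminium top full of dark wells. The face lies in this point's y-z plane; its x axis points away from the face into the bath (away from the robot).
- stack_front (a point): Loose stack (0.9 kg): middle of its far upright face, which must butt against the bath; 20 mm above the bench, x axis out of the face toward the bath. Grey base 166 (x) x 124 (y) x 30 mm high, its near 30 mm a bare ledge; on the rest white nested trays up to 44 mm, rim to 51 mm, flush with the base at the far face. Starts about 20 to 45 mm short of the bath, up to 0.12 rad askew.
- stack_ledge (a point): Middle of the near (-x) end face of the stack's ledge, 15 mm above the bench, 166 mm behind stack_front; axes as stack_front. The ledge is 30 mm high and runs 30 mm in x before the nested trays rise: a good place to push, on a broad front (fingers spread) square to the bath; pushed at one spot off its middle it turns and jams askew.
- tray_fin (a point): Grasp point on the top tray's upright fin at its near left (-x, +y) corner. Fin: 24 mm long (tray x), 12 mm thick (tray y: close the fingers along y), its top 14 mm above this point. Tray rim is 24 mm, tray underside 38 mm below this point. Tray x runs from the fin end to the opposite end, z up; the tray starts parallel to the stack.
- tray_far (a point): Underside corner of the top tray diagonally opposite the fin: 104 mm in x, -86 mm in y and -38 mm in z from tray_fin in the tray's axes. The edge through this corner along the tray's y is the line about which the tray tips while being peeled.
- tray_center (a point): Centre of the top tray, 7 mm above its underside; 44, -35, -31 mm (x, y, z) from tray_fin. White, 0.11 kg, 120 (x) x 102 (y) x 14 mm high, lying 44 mm above the bench on the stack. It sticks: four spring-pressed grey lugs 11 mm high on the stack pinch its long sides near the ends, roughly 1 to 2 N drag each, until it has risen past them.
- amber: Bystander to leave alone: amber glass bottle, 44 mm across, 85 mm high; origin at the centre of its underside
- vial: Bystander to leave alone: small white jar with cap, 28 mm across, 50 mm high; origin at the centre of its underside
- rack: Bystander to leave alone: blue rack of red-capped tubes, 100 x 65 mm, 93 mm high; origin at the centre of its underside
- pipette: Bystander to leave alone: multichannel pipette lying along its x, about 215 mm long, 70 mm wide, 25 mm high; origin at the centre of its underside
- calculator: Bystander to leave alone: calculator, 110 x 70 x 14 mm; origin at the centre of its underside
- darkvial: Bystander to leave alone: small black bottle, 26 mm across, 55 mm high; origin at the centre of its underside
Mind the look-alikes: they are no part of the job. What is shaped like the part that bears stack_front but orange is not meant. What is shaped like the part that bears block_face but turquoise is not meant.

How it is judged:
On the way, in this order (a step that is already met when the one before it is completed fails the run):
1. the stack stands flush against the bath, the top tray still seated (x of stack_front in the frame of block_face between -0.003 and 0.004 m and y of stack_front in the frame of block_face between -0.06 and 0.06 m and angle between the x axis of stack_front and the x axis of block_face, either way round below 0.04 rad and height (world z) of tray_fin below 0.087 m), for 0.2 s.
2. the fin end of the tray is raised while the opposite end is still down (angle between tray_center's own x axis and vertical above 1.6908 rad and z of tray_far in the frame of stack_front below 0.036 m), for 0.1 s.
At the end, for the whole second after the job is handed in: The gripper holds the top tray by its fin (within 35 mm), still, tilted under 0.3 rad, its centre over 140 mm above the bench, touching neither stack nor bath; the rest of the stack stands on the bench, its far face within 5 mm of the bath's face and parallel within 0.06 rad (height (world z) of tray_center above 0.14 m and angle between tray_center's own z axis and vertical below 0.3 rad and contact force between the fingers and tray above 1 N and distance between the grasp point and tray_fin below 0.035 m and contact force between tray and stack below 0.1 N and contact force between tray and block below 0.1 N and linear speed of tray below 0.03 m/s and angular speed of tray below 0.3 rad/s and angle between stack_front's own z axis and vertical below 0.06 rad and height (world z) of stack_front below 0.026 m and x of stack_front in the frame of block_face between -0.005 and 0.004 m and y of stack_front in the frame of block_face between -0.06 and 0.06 m and angle between the x axis of stack_front and the x axis of block_face, either way round below 0.06 rad); the arm keeps its last pose, push and grip.
It fails at once if something else on the bench was moved by more than 20 mm (distance of any of amber, vial, rack, pipette, calculator, darkvial from where it was at the start of the episode above 0.02 m).
It fails at once if the stack was lifted or tipped with the tray (angle between stack_front's own z axis and vertical above 0.2 rad or height (world z) of stack_front above 0.035 m).
It also fails if it takes over 51 s, if anything falls off the work surface, if the arm or the gripper's body presses on something with over 40 N, if the wrist force passes 120 N, or if a joint passes its speed limit or range.

## Working session

There is one attempt and no reset: what is moved stays moved. The work goes in short steps, Python scripts to look and compute and a tool call to move; the robot and the scene stay as the last step left them, time stands still between calls to the robot, and variables do not carry over. Pictures are saved under pics/ and viewed, and the job is handed in when it is done.

Besides the shell and the picture viewer there is one more tool, called after "Emit:" as name(argument=value, ...), one argument or row to a line, values as JSON. drive_tool: Moves the arm, as the interface text tells. Its arguments: {"type":"object","properties":{"motion":{"type":"array"},"squeeze":{"type":"number"}},"required":["motion"]}

```bash
ls; mkdir -p pics; python3 - <<'E'
from plant import ctrl
import cv2
print(ctrl.sense())
for n in("scene","top"):
    im=ctrl.get_image(n); cv2.imwrite(f"pics/{n}0.png",im[:,:,::-1]); print(n,ctrl.camera_info(n))
E
```

```text
pics
{'time': 0.0, 'qpos': array([ 1.26639251e+00,  1.24494744e-01,  1.65163780e+00,  3.22423733e-06,
        1.36749332e+00, -8.26176908e-02]), 'qd': array([-0.00045389,  0.00013352, -0.00161262, -0.0008274 , -0.00100717,
        0.00099291]), 'joint_efforts': array([ 2.23453397e-03, -4.17622161e+01, -3.59920335e+01,  7.74841709e-02,
        4.93742817e-02, -1.81980831e-04]), 'tcp_pos': array([0.14281616, 0.63341949, 0.1873152 ]), 'orientation': array([-0.34762449, -3.12190259,  0.0031328 ]), 'contact_force': array([ 0.97265721,  0.48847083, -0.19142542]), 'moment': array([-0.02878956, -0.03864548,  0.00183245]), 'gripper_width': 0.09499028665002669}
scene {'fx': 377.42291022967737, 'fy': 377.42291022967737, 'cx': 317.93609287651446, 'cy': 198.0438660849313, 'dist': array([0.01731622, 0.        , 0.        , 0.        , 0.        ]), 'R': array([[ 0.24392474,  0.96979333,  0.00127227],
       [ 0.66262723, -0.16570739, -0.73038772],
       [-0.70811431,  0.17900267, -0.6830316 ]]), 't': array([-0.13325953, -0.3695535 ,  1.61379812])}
top {'fx': 417.2101264210724, 'fy': 417.2101264210724, 'cx': 319.0788496257158, 'cy': 201.24022662161522, 'dist': array([-0.04804813,  0.        ,  0.        ,  0.        ,  0.        ]), 'R': array([[ 0.00800095, -0.99995833,  0.0043951 ],
       [-0.98683392, -0.00860581, -0.16150775],
       [ 0.16153884, -0.00304502, -0.98686166]]), 't': array([-0.00581694,  0.60532571,  1.26905537])}
```

View pics/scene0.png

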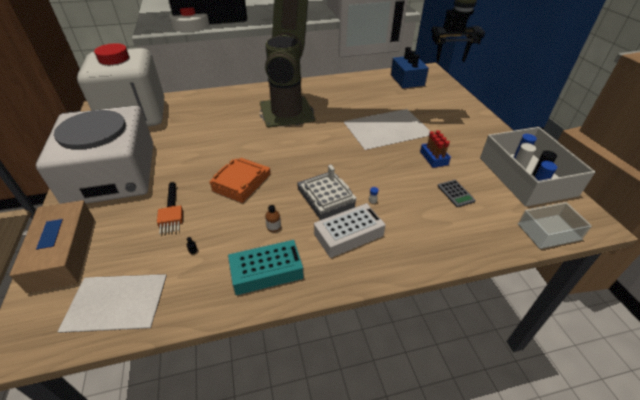

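View pics/top0.png

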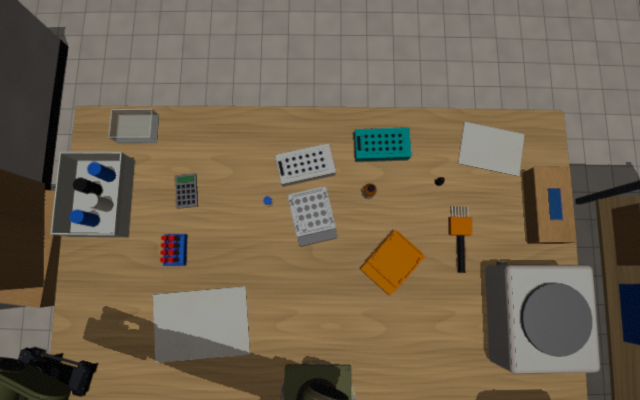

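The white bath is at (305,165) in the top view and the turquoise one at (382,143) is the decoy. The grey/white stack is at (313,215) and the orange one at (393,262) is the decoy. I'll confirm this in an enlarged crop.

```bash
python3 - <<'E'
import cv2
a=cv2.imread("pics/top0.png")[135:255,255:355]; b=cv2.imread("pics/scene0.png")[155:255,290:390]
a=cv2.resize(a,None,fx=5,fy=5,interpolation=cv2.INTER_CUBIC);b=cv2.resize(b,None,fx=6,fy=6,interpolation=cv2.INTER_CUBIC)
cv2.imwrite("pics/c_top.png",a);cv2.imwrite("pics/c_sc.png",b)
E
```

```text
(no output)
```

View pics/c_top.png

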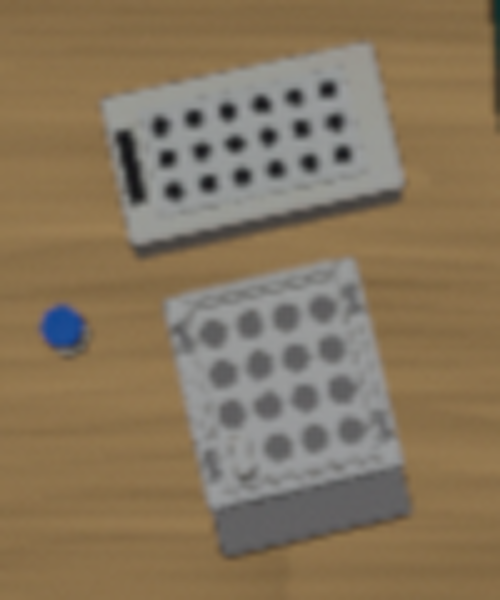

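View pics/c_sc.png

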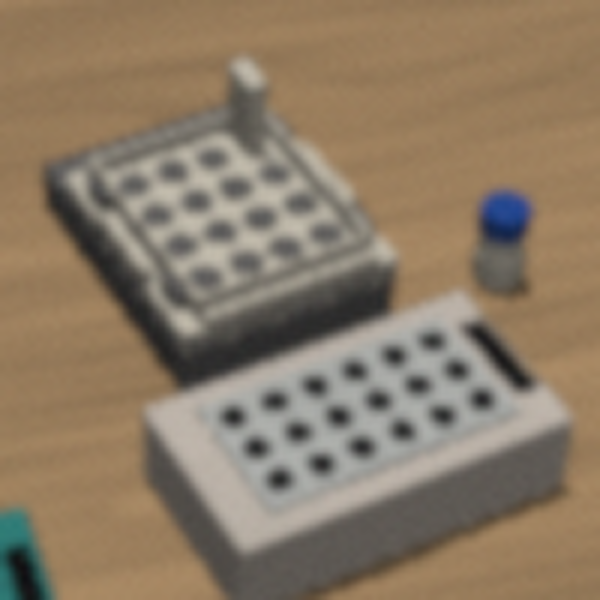

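The crops confirm the white bath and the grey/white stack, with the fin at (243,62) in the scene crop, on the near-left corner. Next I'll fit their poses from corners in both views.

```bash
cat > h.py <<'E'
import numpy as np,cv2
from scipy.optimize import least_squares
from plant import ctrl
CI={n:ctrl.camera_info(n) for n in("scene","top")}
def proj(n,P):
    c=CI[n];K=np.array([[c['fx'],0,c['cx']],[0,c['fy'],c['cy']],[0,0,1]])
    return cv2.projectPoints(np.atleast_2d(np.array(P,float)),cv2.Rodrigues(c['R'])[0],c['t'],K,c['dist'])[0][:,0]
def w(p,P):
    P=np.atleast_2d(np.array(P,float));c,s=np.cos(p[2]),np.sin(p[2])
    return np.c_[p[0]+c*P[:,0]-s*P[:,1],p[1]+s*P[:,0]+c*P[:,1],P[:,2]]
def fit(picks,x0=(.6,0,.2)):
    # picks: (cam, localpt, pixel)
    def r(p): return np.concatenate([(proj(n,w(p,L))[0]-np.array(px)) for n,L,px in picks])
    s=least_squares(r,x0,loss='soft_l1');return s.x,r(s.x).reshape(-1,2)
def crop_px(x,y,f,ox,oy): return ((x+.5)/f-.5+ox,(y+.5)/f-.5+oy)
E
cat > f0.py <<'E'
from h import *
T=lambda x,y:crop_px(x,y,5,255,135); S=lambda x,y:crop_px(x,y,6,290,155)
h=.05
B=[("top",(.1,.09,h),T(104,99)),("top",(.1,-.09,h),T(371,43)),("top",(0,-.09,h),T(403,187)),("top",(0,.09,h),T(135,245)),
("scene",(0,-.09,h),S(147,410)),("scene",(.1,-.09,h),S(243,555)),("scene",(.1,.09,h),S(569,415)),("scene",(0,.09,h),S(462,291))]
pb,rb=fit(B);print(pb,rb.round(1).tolist())
ST=[("top",(0,.062,.051),T(166,300)),("top",(0,-.062,.051),T(353,260)),("top",(-.166,.062,.0),T(223,556)),("top",(-.166,-.062,.0),T(409,515)),
("scene",(-.166,-.062,.03),S(46,165)),("scene",(0,-.062,0),S(185,383)),("scene",(0,.062,.051),S(393,260)),("scene",(0,.062,0),S(390,312))]
ps,rs=fit(ST);print(ps,rs.round(1).tolist())
c,s=np.cos(pb[2]),np.sin(pb[2]);d=ps[:2]-pb[:2]
print("stack in bath",c*d[0]+s*d[1],-s*d[0]+c*d[1],ps[2]-pb[2])
def box(im,n,p,x0,x1,y0,y1,z0,z1,f,ox,oy,col):
    for z in(z0,z1):
        q=proj(n,w(p,[(x0,y0,z),(x1,y0,z),(x1,y1,z),(x0,y1,z)]));q=(q-[ox,oy]+.5)*f-.5
        cv2.polylines(im,[q.round().astype(np.int32)],True,col,1)
for n,f,ox,oy,fn in(("top",5,255,135,"c_top"),("scene",6,290,155,"c_sc")):
    im=cv2.imread(f"pics/{fn}.png")
    box(im,n,pb,0,.1,-.09,.09,0,.05,f,ox,oy,(0,0,255))
    box(im,n,ps,-.166,0,-.062,.062,0,.03,f,ox,oy,(0,255,0))
    box(im,n,ps,-.136,0,-.062,.062,.044,.051,f,ox,oy,(255,0,0))
    cv2.imwrite(f"pics/{fn}_o.png",im)
E
python3 f0.py; python3 -c "
import cv2,numpy as np
a=cv2.imread('pics/c_top_o.png');b=cv2.imread('pics/c_sc_o.png')
b=cv2.resize(b,(600,600));o=np.hstack([a,b]);cv2.imwrite('pics/o0.png',cv2.resize(o,(800,436)))"
```

```text
[0.68177046 0.03320506 0.23270233] [[-0.8, -0.5], [0.2, -1.2], [0.9, -0.6], [-0.6, -0.0], [-1.3, -0.8], [-0.3, -0.7], [1.1, -0.1], [-0.3, -1.1]]
[0.64067764 0.03940677 0.22806593] [[-0.4, -0.4], [0.4, -0.7], [-0.1, 0.7], [0.2, 0.5], [-0.6, -0.9], [-0.5, 1.9], [1.0, -2.5], [0.3, 0.7]]
stack in bath -0.03855507510136687 0.015510874541314956 -0.0046363986340573204
```

View pics/c_top_o.png

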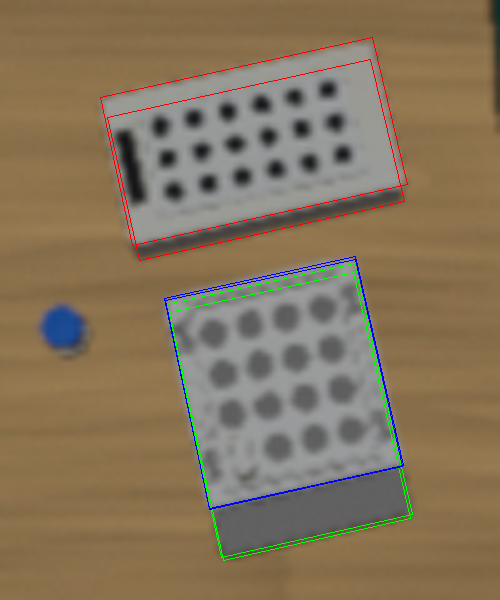

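View pics/c_sc_o.png

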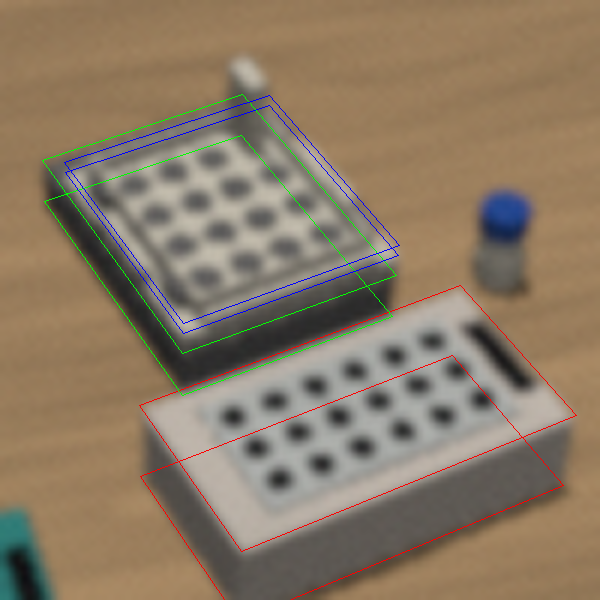

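Both boxes match the pictures. The stack is about 38 mm short of the bath, nearly parallel to it, with the bath at yaw ≈0.23. I'll rotate the tool square to the bath and travel to behind the ledge.

```bash
cat >> h.py <<'E'
from scipy.spatial.transform import Rotation as Ro
def togo(tgt,yaw,pitch=0):
    # tool down, tool x = -(cos yaw, sin yaw), tool y=(-sin yaw, cos yaw), z down
    s=ctrl.sense();R=Ro.from_rotvec(s['orientation'])
    c,q=np.cos(yaw),np.sin(yaw)
    Rd=Ro.from_matrix(np.array([[-c,-q,0],[-q,c,0],[0,0,-1]]))
    print("t",round(s['time'],2),"tcp",s['tcp_pos'].round(4),"F",s['contact_force'].round(1),"w",round(s['gripper_width'],4))
    print("turn tool",(R.inv()*Rd).as_rotvec().round(3),"shift tool now",R.inv().apply(np.array(tgt)-s['tcp_pos']).round(4),"shift after turn",Rd.inv().apply(np.array(tgt)-s['tcp_pos']).round(4))
E
python3 -c "
from h import *
togo([.444,-.007,.187],.2327)"
```

```text
t 0.1 tcp [0.1428 0.6335 0.1874] F [-0.3 -0.5 -0.1] w 0.0949
turn tool [-0.002 -0.001 -0.455] shift tool now [-0.4347 -0.5585  0.0014] shift after turn [-1.454e-01 -6.927e-01  4.000e-04]
```

Emit:
drive_tool(
  motion=[
    [[0,0,-0.114],[0,0,0],0.095],
    [[0,0,-0.114],[0,0,0],0.095],
    [[0,0,-0.114],[0,0,0],0.095],
    [[0,0,-0.114],[0,0,0],0.095],
    [[0,0,0],[0,0,0],0.095],
  ],
)

```text
time: 0.6
tcp_pos: [0.1429, 0.6337, 0.1878]
orientation: [0.367, -3.12, 0.002]
contact_force: [-0.1, -0.3, 0.2]
gripper_width: 0.0951
```

```bash
python3 -c "
from h import *
togo([.444,-.007,.187],.2327)"
```

```text
t 0.6 tcp [0.1429 0.6337 0.1878] F [-0.1 -0.3  0.2] w 0.0951
turn tool [-0.001 -0.001  0.001] shift tool now [-0.1444 -0.693   0.0015] shift after turn [-0.1453 -0.6928  0.0008]
```

Emit:
drive_tool(
  motion=[
    [[0,0,0],[-0.0097,-0.046,0],0.095],
    [[0,0,0],[-0.0097,-0.046,0],0.095],
    [[0,0,0],[-0.0097,-0.046,0],0.095],
    [[0,0,0],[-0.0097,-0.046,0],0.095],
    [[0,0,0],[-0.0097,-0.046,0],0.095],
  ],
)

```text
time: 1.1
tcp_pos: [0.2439, 0.4198, 0.1882]
orientation: [-0.364, 3.12, -0.0]
contact_force: [0.9, 0.5, 0.4]
gripper_width: 0.0952
```

Emit:
drive_tool(
  motion=[
    [[0,0,0],[-0.0097,-0.046,0],0.095],
    [[0,0,0],[-0.0097,-0.046,0],0.095],
    [[0,0,0],[-0.0097,-0.046,0],0.095],
    [[0,0,0],[-0.0097,-0.046,0],0.095],
    [[0,0,0],[-0.0097,-0.046,0],0.095],
  ],
)

```text
time: 1.6
tcp_pos: [0.3444, 0.2074, 0.1885]
orientation: [-0.363, 3.12, 0.0]
contact_force: [1.1, 0.8, 0.2]
gripper_width: 0.0951
```

Emit:
drive_tool(
  motion=[
    [[0,0,0],[-0.0097,-0.046,0],0.095],
    [[0,0,0],[-0.0097,-0.046,0],0.095],
    [[0,0,0],[-0.0097,-0.046,0],0.095],
    [[0,0,0],[-0.0097,-0.046,0],0.095],
    [[0,0,0],[0,0,0],0.095],
  ],
)

```text
time: 2.1
tcp_pos: [0.4258, 0.0349, 0.1885]
orientation: [0.351, -3.122, 0.002]
contact_force: [-0.1, -0.5, 0.5]
gripper_width: 0.0952
```

```bash
python3 -c "
from h import *
togo([.444,-.007,.012],.2327)"
```

```text
t 2.1 tcp [0.4258 0.0349 0.1885] F [-0.1 -0.5  0.5] w 0.0952
turn tool [-0.001 -0.    -0.009] shift tool now [-0.0085 -0.0446  0.1766] shift after turn [-0.0081 -0.0449  0.1765]
```

Emit:
drive_tool(
  motion=[
    [[0,0,-0.009],[-0.008,-0.045,0],0.095],
    [[0,0,0],[0,0,0.045],0.095],
    [[0,0,0],[0,0,0.045],0.095],
    [[0,0,0],[0,0,0.045],0.095],
    [[0,0,0],[0,0,0.025],0.095],
  ],
)

```text
time: 2.6
tcp_pos: [0.4396, -0.0016, 0.0245]
orientation: [0.377, -3.113, -0.003]
contact_force: [-0.5, 0.2, -0.5]
gripper_width: 0.095
```

Emit:
drive_tool(
  motion=[
    [[0,0,0],[0,0,0.015],0.095],
    [[0,0,0],[0,0,0],0.095],
  ],
)

```text
time: 2.8
tcp_pos: [0.4398, -0.0015, 0.0107]
orientation: [0.379, -3.112, -0.003]
contact_force: [0.7, 0.8, -0.0]
gripper_width: 0.095
```

```bash
python3 -c "
from h import *
togo([.469,-.001,.012],.2327)
im=ctrl.get_image('top'); cv2.imwrite('pics/p1.png',cv2.resize(im[130:260,250:360,::-1],None,fx=4,fy=4,interpolation=3))"
```

```text
t 2.8 tcp [ 0.4398 -0.0015  0.0107] F [ 0.7  0.8 -0. ] w 0.095
turn tool [ 0.003 -0.006  0.01 ] shift tool now [-0.0285 -0.0065 -0.0015] shift after turn [-0.0285 -0.0062 -0.0013]
```

View pics/p1.png

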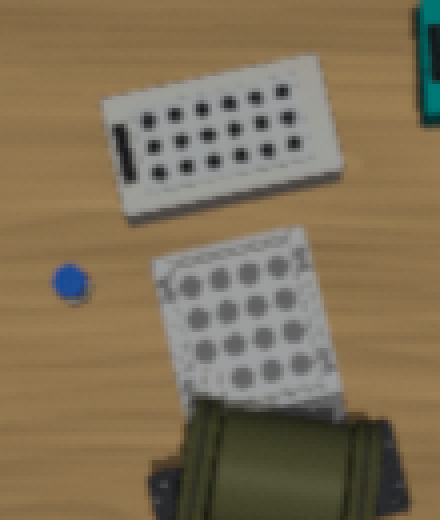

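Emit:
drive_tool(
  motion=[
    [[0.003,-0.006,0.01],[0,-0.006,-0.001],0.095],
    [[0,0,0],[-0.008,0,0],0.095],
    [[0,0,0],[-0.008,0,0],0.095],
    [[0,0,0],[-0.006,0,0],0.095],
    [[0,0,0],[-0.005,0,0],0.095],
  ],
)

```text
time: 3.35
tcp_pos: [0.4716, -0.0022, 0.0152]
orientation: [-0.365, 3.113, -0.004]
contact_force: [-0.3, -0.7, -0.7]
gripper_width: 0.0947
```

Emit:
drive_tool(
  motion=[
    [[0,0,0],[-0.005,0,0],0.095],
    [[0,0,0],[-0.005,0,0],0.095],
    [[0,0,0],[-0.005,0,0],0.095],
    [[0,0,0],[-0.005,0,0],0.095],
    [[0,0,0],[-0.005,0,0],0.095],
  ],
)

```text
time: 3.85
tcp_pos: [0.4952, 0.0036, 0.0148]
orientation: [-0.365, 3.114, -0.004]
contact_force: [-0.1, -0.1, -0.2]
gripper_width: 0.0947
```

```bash
python3 -c "
from h import *
togo([.469+.0385*np.cos(.2327),-.001+.0385*np.sin(.2327),.012],.2327)"
```

```text
t 3.85 tcp [0.4952 0.0036 0.0148] F [-0.1 -0.1 -0.2] w 0.0947
turn tool [-0.003  0.006  0.001] shift tool now [-0.012   0.0016  0.0029] shift after turn [-0.012   0.0016  0.0028]
```

```bash
python3 -c "
from h import *
im=ctrl.get_image('top'); a=cv2.resize(im[130:260,250:360,::-1],None,fx=4,fy=4,interpolation=3)
im=ctrl.get_image('scene'); b=cv2.resize(im[140:255,290:390,::-1],(400,460),interpolation=3)
b=cv2.copyMakeBorder(b,0,60,0,0,0); 
cv2.imwrite('pics/p2.png',cv2.resize(np.hstack([a,b]),(798,494)))"
```

```text
(no output)
```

View pics/p2.png

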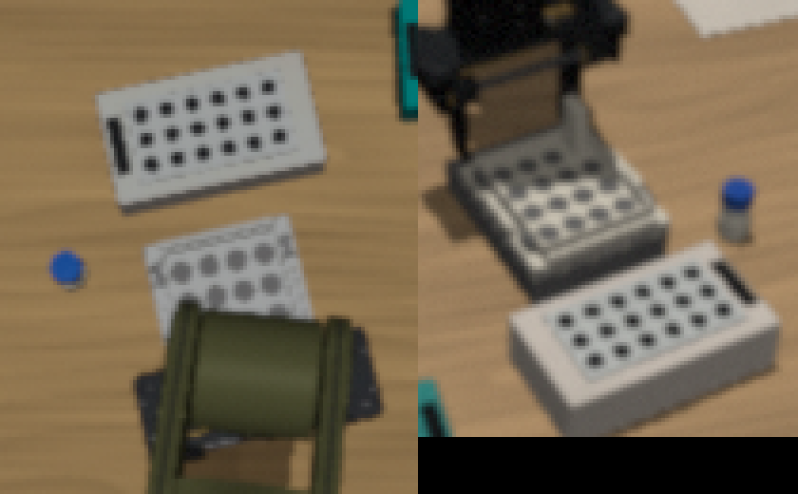

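The stack's far rim hasn't shifted, yet the TCP reads as past the ledge face and there's no force. I'll check where the fingertips really are.

```bash
python3 - <<'E'
from h import *
s=ctrl.sense();R=Ro.from_rotvec(s['orientation']);print(s['tcp_pos'],s['qpos'].round(3))
im=ctrl.get_image('scene')[:,:,::-1]
f=7;ox,oy=285,130
b=cv2.resize(im[oy:oy+80,ox:ox+110],None,fx=f,fy=f,interpolation=3)
for L,col in(((0,0,0),(0,0,255)),((0,.0475,0),(0,255,0)),((0,-.0475,0),(255,0,0)),((0,-.0475,-.019),(255,255,0)),((0,.0475,-.019),(0,255,255))):
    q=(proj('scene',s['tcp_pos']+R.apply(L))[0]-[ox,oy]+.5)*f
    cv2.circle(b,tuple(int(v) for v in q),4,col,-1)
cv2.imwrite('pics/p3.png',b)
E
```

```text
[0.49548487 0.00351497 0.01499368] [-1.010e-01 -4.500e-02  2.137e+00 -1.000e-03  1.043e+00 -1.904e+00]
```

View pics/p3.png

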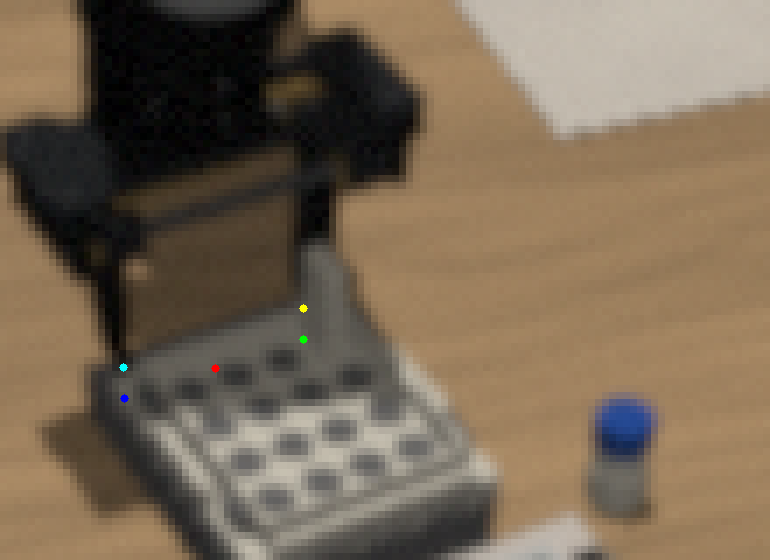

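```bash
python3 - <<'E'
from h import *
a=cv2.imread('pics/scene0.png');c=ctrl.get_image('scene')[:,:,::-1].copy();cv2.imwrite('pics/scene1.png',c)
t0=cv2.imread('pics/top0.png');t=ctrl.get_image('top')[:,:,::-1].copy();cv2.imwrite('pics/top1.png',t)
def shift(A,B,x0,y0,x1,y1):
    T=A[y0:y1,x0:x1];r=cv2.matchTemplate(B[y0-25:y1+25,x0-25:x1+25],T,cv2.TM_CCOEFF_NORMED)
    _,v,_,l=cv2.minMaxLoc(r);return l[0]-25,l[1]-25,round(v,3)
print(shift(a,c,322,195,358,216),shift(t0,t,287,187,330,205), 'bath',shift(a,c,315,205,380,250))
f=7
A=cv2.resize(a[150:225,290:365],None,fx=5,fy=5,interpolation=3);C=cv2.resize(c[150:225,290:365],None,fx=5,fy=5,interpolation=3)
cv2.imwrite('pics/p4.png',np.hstack([A,C]))
E
```

```text
(0, 0, 0.999) (0, 0, 0.999) bath (0, 0, 0.999)
```

View pics/p4.png

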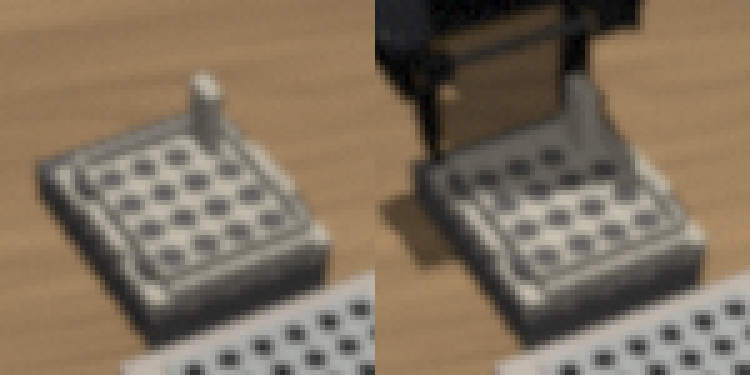

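Emit:
drive_tool(
  motion=[
    [[0,0,0],[0.03,0,0],0.095],
    [[0,0,0],[0.03,0,0],0.095],
    [[0,0,0],[0,0,0],0.095],
  ],
)

```text
time: 4.4
tcp_pos: [0.4328, -0.0105, 0.013]
orientation: [-0.364, 3.118, -0.002]
contact_force: [-0.2, 0.0, -0.5]
gripper_width: 0.0946
```

```bash
python3 - <<'E'
from h import *
s=ctrl.sense();R=Ro.from_rotvec(s['orientation']);print(s['tcp_pos'],s['qpos'].round(3))
im=ctrl.get_image('scene')[:,:,::-1]
f=7;ox,oy=275,110
b=cv2.resize(im[oy:oy+85,ox:ox+110],None,fx=f,fy=f,interpolation=3)
for L,col in(((0,0,0),(0,0,255)),((0,.0475,0),(0,255,0)),((0,-.0475,0),(255,0,0)),((0,-.0475,-.019),(255,255,0)),((0,.0475,-.019),(0,255,255)),((0,-.0475,-.059),(255,255,0)),((0,.0475,-.059),(0,255,255))):
    q=(proj('scene',s['tcp_pos']+R.apply(L))[0]-[ox,oy]+.5)*f
    cv2.circle(b,tuple(int(v) for v in q),3,col,-1)
cv2.imwrite('pics/p5.png',b)
E
```

```text
[ 0.4327847  -0.0104878   0.01302618] [-1.480e-01 -1.910e-01  2.271e+00 -1.000e-03  1.058e+00 -1.950e+00]
```

View pics/p5.png

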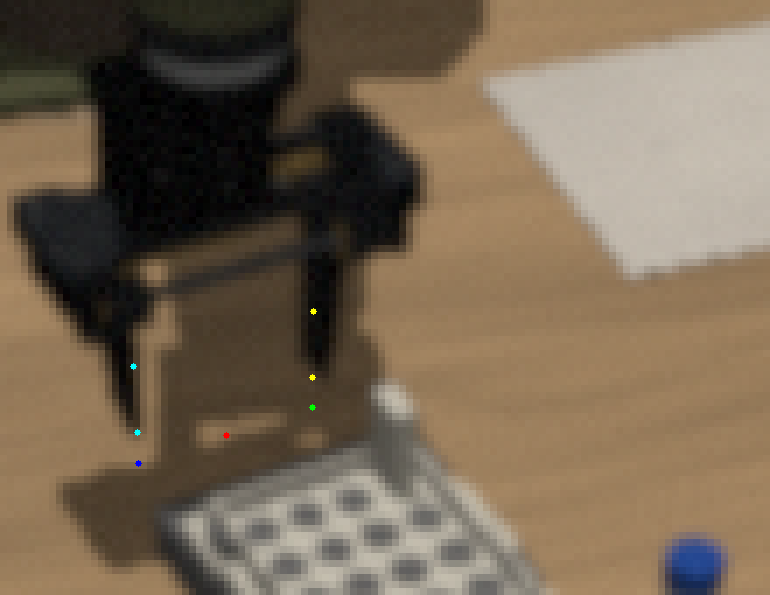

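The fingertips appear about 20 mm higher than the reported TCP (at (130,430) and (318,370), against projections at (138,463) and (312,407)). That explains it: they slid just above the 30 mm ledge. I'll probe down gently to find the bench.

Emit:
drive_tool(
  motion=[
    [[0,0,0],[0,0,0.003],0.095],
    [[0,0,0],[0,0,0.003],0.095],
    [[0,0,0],[0,0,0.002],0.095],
    [[0,0,0],[0,0,0],0.095],
  ],
)

```text
time: 4.85
tcp_pos: [0.4366, -0.0103, 0.0061]
orientation: [-0.365, 3.115, -0.003]
contact_force: [-0.9, -0.2, 0.2]
gripper_width: 0.095
```

Emit:
drive_tool(
  motion=[
    [[0,0,0],[0,0,0.002],0.095],
    [[0,0,0],[0,0,0.002],0.095],
    [[0,0,0],[0,0,0],0.095],
  ],
)

```text
time: 5.15
tcp_pos: [0.4363, -0.0104, 0.0021]
orientation: [-0.365, 3.115, -0.003]
contact_force: [0.1, 0.6, -0.6]
gripper_width: 0.0953
```

Emit:
drive_tool(
  motion=[
    [[0,0,0],[0,0,0.002],0.095],
    [[0,0,0],[0,0,0.001],0.095],
    [[0,0,0],[0,0,0],0.095],
  ],
)

```text
time: 5.45
tcp_pos: [0.4364, -0.0105, -0.0007]
orientation: [-0.365, 3.114, -0.003]
contact_force: [0.2, -0.5, -0.0]
gripper_width: 0.0945
```

Emit:
drive_tool(
  motion=[
    [[0,0,0],[0,0,0.002],0.095],
    [[0,0,0],[0,0,0.001],0.095],
    [[0,0,0],[0,0,0],0.095],
  ],
)

```text
time: 5.75
tcp_pos: [0.4364, -0.0104, -0.0037]
orientation: [-0.365, 3.114, -0.003]
contact_force: [0.1, -0.3, 0.0]
gripper_width: 0.0949
```

```bash
cat > tip.py <<'E'
from h import *
import sys
s=ctrl.sense();R=Ro.from_rotvec(s['orientation']);print(s['time'],s['tcp_pos'].round(4),s['contact_force'].round(1))
im=ctrl.get_image('scene')[:,:,::-1]
f=7;ox,oy=int(sys.argv[2]),int(sys.argv[3]);dz=float(sys.argv[4])
b=cv2.resize(im[oy:oy+85,ox:ox+110],None,fx=f,fy=f,interpolation=3)
for y,col in((.0535,(0,255,0)),(-.0535,(0,0,255))):
  for z in(0,-.019,-.04):
    q=(proj('scene',s['tcp_pos']+R.apply((0,y,z))+[0,0,dz])[0]-[ox,oy]+.5)*f
    cv2.circle(b,tuple(int(v) for v in q),2,col,-1)
cv2.imwrite('pics/'+sys.argv[1],b)
E
python3 tip.py p6.png 275 120 0.02
```

```text
5.75 [ 0.4364 -0.0104 -0.0037] [ 0.1 -0.3  0. ]
```

View pics/p6.png

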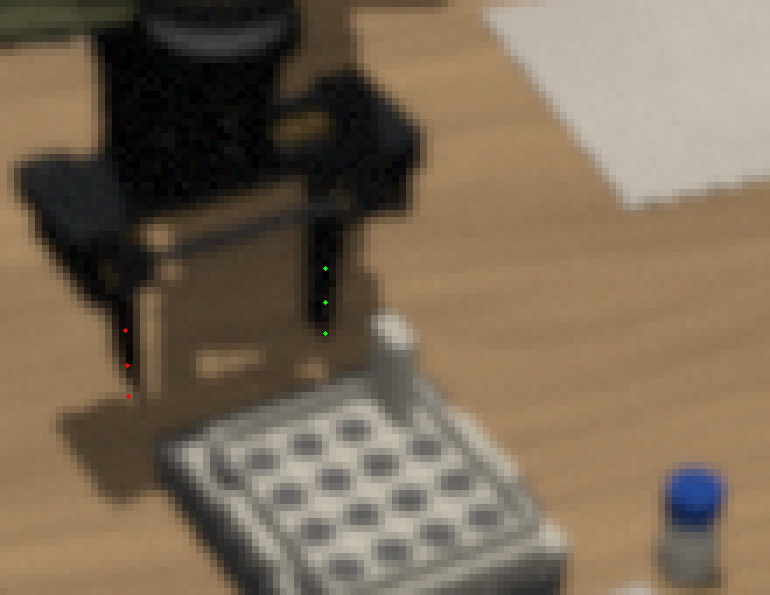

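The +20 mm offset fits, because the fingertips retract when the gripper is fully open. That puts the tips at about z 0.017. I'll go 2 mm lower and push, watching force and pictures.

Emit:
drive_tool(
  motion=[
    [[0,0,0],[0,0,0.002],0.095],
    [[0,0,0],[-0.01,0,0],0.095],
    [[0,0,0],[-0.01,0,0],0.095],
    [[0,0,0],[-0.007,0,0],0.095],
    [[0,0,0],[0,0,0],0.095],
  ],
)

```text
time: 6.3
tcp_pos: [0.4643, -0.0041, -0.0049]
orientation: [-0.366, 3.113, -0.004]
contact_force: [-0.6, 0.5, -0.5]
gripper_width: 0.0954
```

Emit:
drive_tool(
  motion=[
    [[0,0,0],[-0.004,0,0],0.095],
    [[0,0,0],[-0.004,0,0],0.095],
    [[0,0,0],[-0.004,0,0],0.095],
    [[0,0,0],[-0.004,0,0],0.095],
    [[0,0,0],[-0.004,0,0],0.095],
  ],
)

```text
time: 6.8
tcp_pos: [0.4794, 0.0001, -0.0058]
orientation: [0.366, -3.119, 0.003]
contact_force: [-9.5, -2.3, 7.5]
gripper_width: 0.0955
```

```bash
python3 tip.py p7.png 285 130 0.02; python3 - <<'E'
from h import *
t=ctrl.get_image('top')[:,:,::-1].copy();cv2.imwrite('pics/top2.png',t)
cv2.imwrite('pics/p7t.png',cv2.resize(t[130:260,250:360],None,fx=4,fy=4,interpolation=3))
E
```

```text
6.8 [ 4.794e-01  1.000e-04 -5.800e-03] [-9.5 -2.3  7.5]
```

View pics/p7.png

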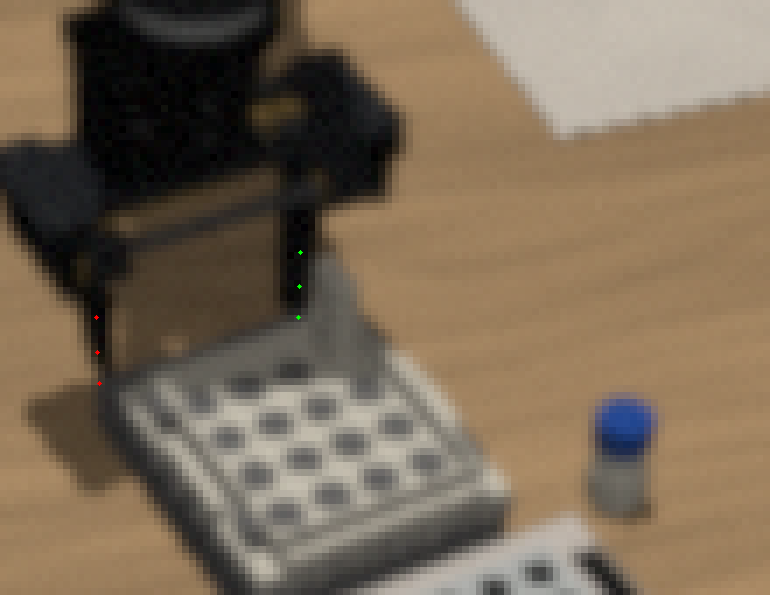

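View pics/p7t.png

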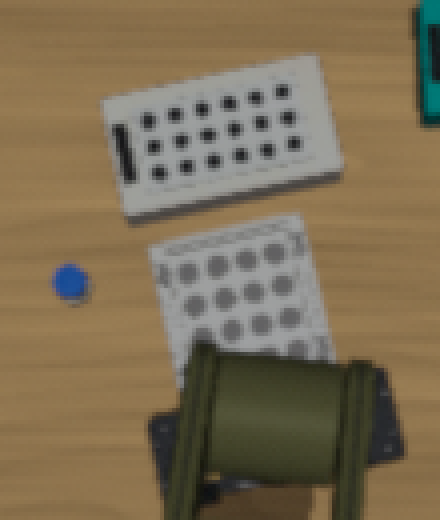

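The stack now moves square: its far rim in the top view went from (153,262) to (149,247). I'll raise 2 mm to ease the vertical force and keep pushing.

Emit:
drive_tool(
  motion=[
    [[0,0,0],[0,0,-0.002],0.095],
    [[0,0,0],[-0.004,0,0],0.095],
    [[0,0,0],[-0.004,0,0],0.095],
    [[0,0,0],[-0.004,0,0],0.095],
    [[0,0,0],[-0.004,0,0],0.095],
  ],
)

```text
time: 7.4
tcp_pos: [0.4957, 0.004, -0.0042]
orientation: [-0.366, 3.119, -0.003]
contact_force: [-4.1, -1.8, 0.5]
gripper_width: 0.0949
```

Emit:
drive_tool(
  motion=[
    [[0,0,0],[-0.003,0,0],0.095],
    [[0,0,0],[-0.002,0,0],0.095],
    [[0,0,0],[0,0,0],0.095],
  ],
)

```text
time: 7.7
tcp_pos: [0.502, 0.0054, -0.0038]
orientation: [-0.365, 3.116, -0.003]
contact_force: [-4.6, -1.2, -2.7]
gripper_width: 0.0951
```

```bash
cat > look.py <<'E'
from h import *
import sys
n=sys.argv[1]
t=ctrl.get_image('top')[:,:,::-1].copy();cv2.imwrite(f'pics/top_{n}.png',t)
c=ctrl.get_image('scene')[:,:,::-1].copy();cv2.imwrite(f'pics/scene_{n}.png',c)
a=cv2.resize(t[130:260,260:350],None,fx=4,fy=4,interpolation=3)
b=cv2.resize(c[145:250,290:390],None,fx=4.4,fy=4.4,interpolation=3)
H=520;b=cv2.copyMakeBorder(b,0,H-b.shape[0],0,0,0)if b.shape[0]<H else b[:H]
cv2.imwrite(f'pics/l_{n}.png',np.hstack([a,b]))
s=ctrl.sense();print(round(s['time'],2),s['tcp_pos'].round(4),s['contact_force'].round(1),round(s['gripper_width'],4))
E
python3 look.py 3
```

```text
7.8 [ 0.5021  0.0053 -0.0036] [-3.8 -1.  -3.4] 0.0947
```

View pics/l_3.png

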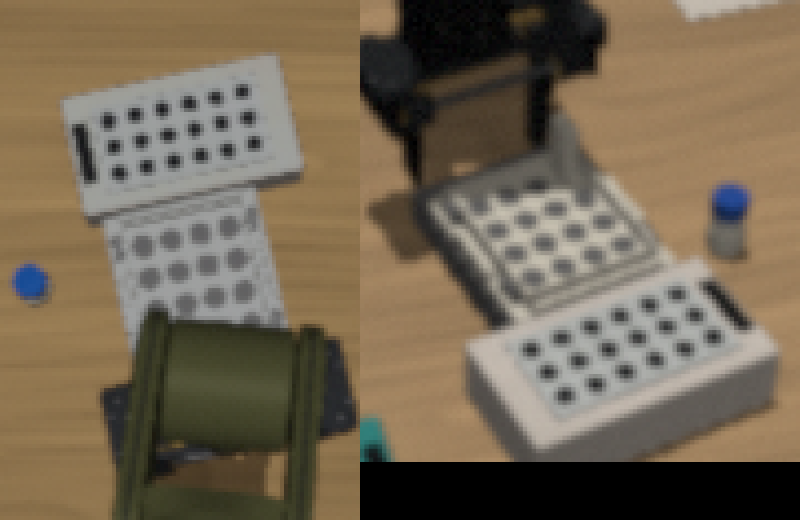

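Emit:
drive_tool(
  motion=[
    [[0,0,0],[-0.002,0,0],0.095],
    [[0,0,0],[-0.002,0,0],0.095],
    [[0,0,0],[0,0,0],0.095],
  ],
)

```text
time: 8.1
tcp_pos: [0.5063, 0.0062, -0.0032]
orientation: [-0.365, 3.115, -0.003]
contact_force: [-4.7, -1.4, -1.9]
gripper_width: 0.095
```

Emit:
drive_tool(
  motion=[
    [[0,0,0],[-0.002,0,0],0.095],
    [[0,0,0],[0,0,0],0.095],
  ],
)

```text
time: 8.3
tcp_pos: [0.5063, 0.0063, -0.0033]
orientation: [0.366, -3.12, 0.004]
contact_force: [-12.8, -2.8, 4.7]
gripper_width: 0.0948
```

Emit:
drive_tool(
  motion=[
    [[0,0,0],[-0.002,0,0],0.095],
    [[0,0,0],[0,0,0],0.095],
  ],
)

```text
time: 8.5
tcp_pos: [0.5063, 0.0063, -0.0033]
orientation: [0.366, -3.115, 0.004]
contact_force: [-17.7, -4.8, 10.6]
gripper_width: 0.0951
```

Emit:
drive_tool(
  motion=[
    [[0,0,0],[-0.002,0,0],0.095],
    [[0,0,0],[0,0,0],0.095],
    [[0,0,0],[0,0,0],0.095],
  ],
)

```text
time: 8.8
tcp_pos: [0.5062, 0.0063, -0.0034]
orientation: [0.366, -3.11, 0.005]
contact_force: [-23.8, -5.5, 15.5]
gripper_width: 0.095
```

```bash
python3 look.py 4; python3 -c "
import cv2
t=cv2.imread('pics/top_4.png')[150:210,270:345];cv2.imwrite('pics/l4t.png',cv2.resize(t,None,fx=9,fy=9,interpolation=3))
from h import *
print(ctrl.sense()['moment'])"
```

```text
8.9 [ 0.5062  0.0063 -0.0034] [-24.   -6.4  14.1] 0.0948
[-1.23443943  4.36340358 -0.17859563]
```

View pics/l4t.png

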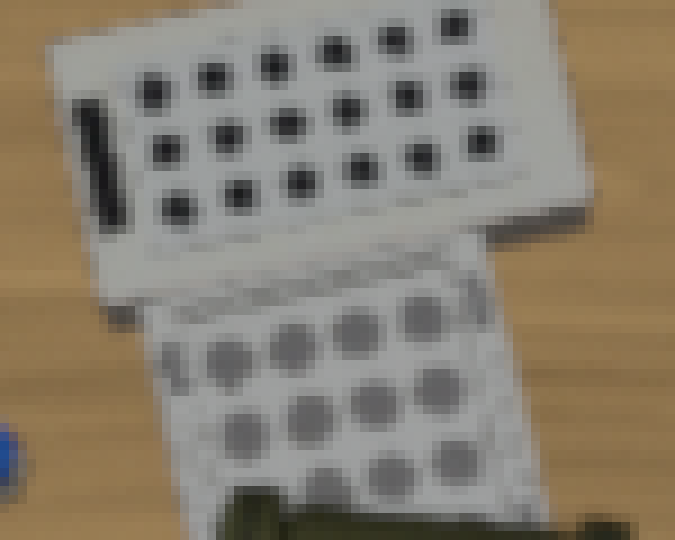

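View pics/l_4.png

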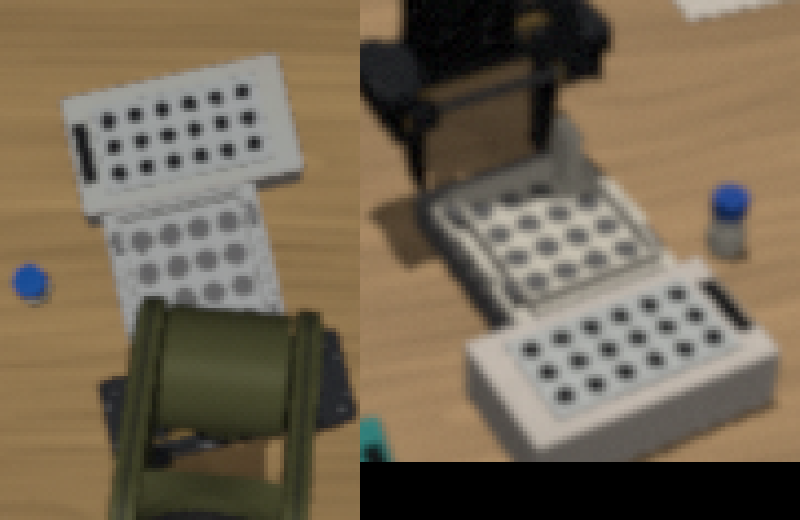

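The stack is flush along the face in both views and the push force rose to 25 N against the bath. Backing off and raising.

Emit:
drive_tool(
  motion=[
    [[0,0,0],[0.01,0,0],0.095],
    [[0,0,0],[0.03,0,0],0.095],
    [[0,0,0],[0.04,0,0],0.095],
    [[0,0,0],[0,0,-0.05],0.06],
    [[0,0,0],[0,0,-0.05],0.06],
  ],
)

```text
time: 9.4
tcp_pos: [0.4314, -0.0104, 0.095]
orientation: [-0.364, 3.116, -0.001]
contact_force: [2.5, -0.4, 1.1]
gripper_width: 0.084
```

Emit:
drive_tool(
  motion=[
    [[0,0,0],[0,0,-0.05],0.06],
    [[0,0,0],[0,0,-0.03],0.06],
    [[0,0,0],[0,0,0],0.06],
  ],
)

```text
time: 9.7
tcp_pos: [0.4391, -0.0112, 0.1851]
orientation: [-0.363, 3.096, -0.01]
contact_force: [-0.3, -0.0, 0.2]
gripper_width: 0.0622
```

```bash
python3 look.py 5; python3 -c "
import cv2
t=cv2.imread('pics/scene_5.png')[150:220,300:390];cv2.imwrite('pics/l5s.png',cv2.resize(t,None,fx=8,fy=8,interpolation=3))
t=cv2.imread('pics/top_5.png')[145:245,265:345];cv2.imwrite('pics/l5t.png',cv2.resize(t,None,fx=6,fy=6,interpolation=3))
"
```

```text
9.8 [ 0.4355 -0.0108  0.1788] [-0.1  0.4  0.1] 0.0608
```

View pics/l5s.png

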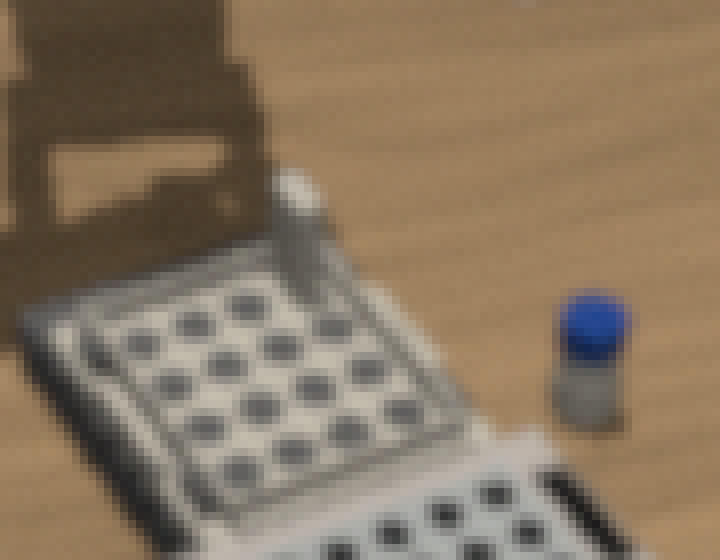

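View pics/l5t.png

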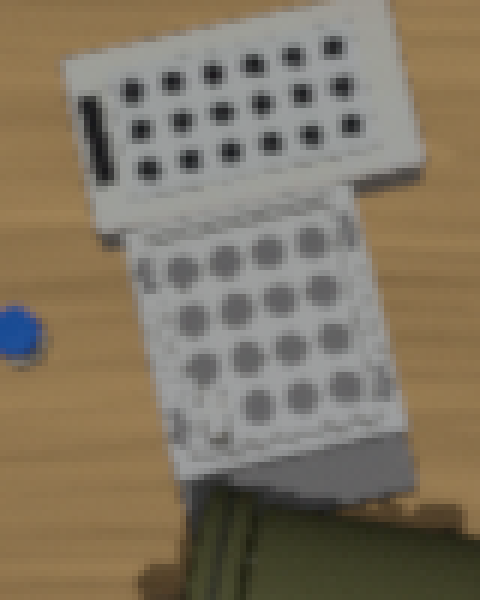

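```bash
cat > fin.py <<'E'
from h import *
S=lambda x,y:crop_px(x,y,8,300,150); T=lambda x,y:crop_px(x,y,6,265,145)
P=[("top",(0,.062,.051),T(127,236)),("top",(0,-.062,.051),T(352,187)),("top",(-.136,-.062,.051),T(406,432)),("top",(-.136,.062,.051),T(180,479)),
("scene",(-.166,-.062,.03),S(22,318)),("scene",(-.136,-.062,.051),S(55,318))]
ps,r=fit(P,(.68,.04,.23));print(ps,r.round(1).tolist())
pb=np.array([.6818,.0332,.2327]);c,s=np.cos(pb[2]),np.sin(pb[2]);d=ps[:2]-pb[:2];print("in bath",c*d[0]+s*d[1],-s*d[0]+c*d[1],ps[2]-pb[2])
fx,fy=-.112,.035
print("fin",w(ps,(fx,fy,.082)))
for n,f,ox,oy,fn in(("top",6,265,145,"l5t"),("scene",8,300,150,"l5s")):
    im=cv2.imread(f"pics/{fn}.png")
    def poly(pts,col):
        q=(proj(n,w(ps,pts))-[ox,oy]+.5)*f-.5;cv2.polylines(im,[q.round().astype(np.int32)],True,col,1)
    for z in(.058,.096): poly([(fx+a*.012,fy+b*.006,z)for a,b in((1,1),(1,-1),(-1,-1),(-1,1))],(0,0,255))
    for z in (.058,): poly([(-.068+a*.06,b*.051,z)for a,b in((1,1),(1,-1),(-1,-1),(-1,1))],(0,255,0))
    poly([(0,.062,.051),(0,-.062,.051),(-.136,-.062,.051),(-.136,.062,.051)],(255,0,0))
    cv2.imwrite(f"pics/{fn}_o.png",im)
E
python3 fin.py
```

```text
[0.67644041 0.04754591 0.22546772] [[-0.7, -0.8], [-0.2, -0.9], [0.3, -0.3], [-0.7, 0.3], [-0.8, -1.6], [-1.1, -0.9]]
in bath -0.001906887195997423 0.015195197429245183 -0.007232281925100198
fin [[0.55945049 0.05662107 0.082     ]]
```

View pics/l5s_o.png

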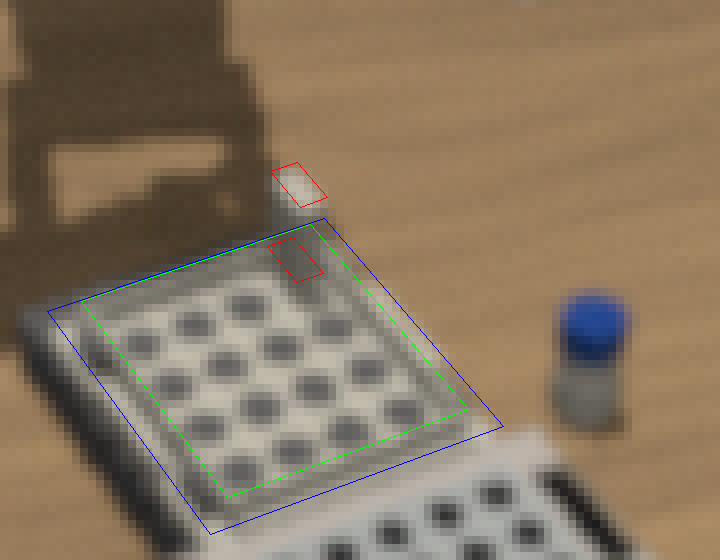

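View pics/l5t_o.png

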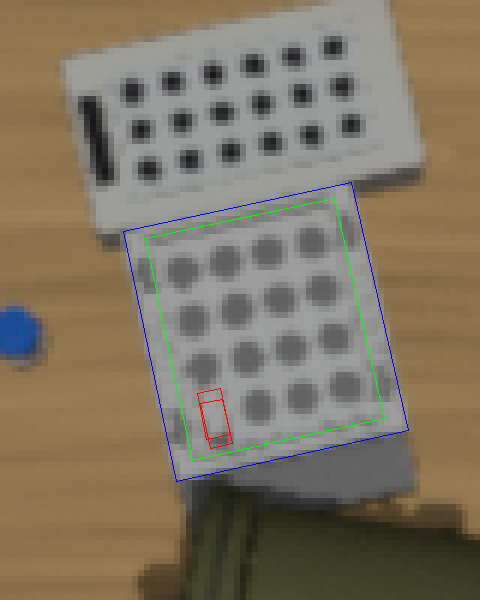

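Overlay agrees with the fin to about 1–2 mm in both views (fin top in scene crop ≈(297,190), model (299,185)). The push contact also gives the same stack_front: (.678,.047) against (.676,.048). So the fin is at about (0.560, 0.057). I'll move above it.

```bash
python3 -c "
from h import *
togo([.560,.0566,.16],.229)"
```

```text
t 9.8 tcp [ 0.4355 -0.0108  0.1788] F [-0.1  0.4  0.1] w 0.0608
turn tool [-0.005  0.012  0.004] shift tool now [-0.1364  0.0369  0.0203] shift after turn [-0.1365  0.0373  0.0188]
```

Emit:
drive_tool(
  motion=[
    [[-0.005,0.012,0.004],[0,0,0],0.04],
    [[0,0,0],[-0.045,0.012,0],0.04],
    [[0,0,0],[-0.045,0.012,0],0.04],
    [[0,0,0],[-0.046,0.013,0.01],0.04],
    [[0,0,0],[0,0,0.008],0.04],
  ],
)

```text
time: 10.3
tcp_pos: [0.5595, 0.0584, 0.1532]
orientation: [0.361, -3.109, -0.004]
contact_force: [-1.0, 0.8, -0.6]
gripper_width: 0.0403
```

Emit:
drive_tool(
  motion=[
    [[0,0,0],[0,0,0],0.04],
    [[0,0,0],[0,0,0],0.04],
  ],
)

```text
time: 10.5
tcp_pos: [0.5562, 0.056, 0.1563]
orientation: [0.358, -3.112, -0.002]
contact_force: [0.1, 0.3, 0.4]
gripper_width: 0.0401
```

```bash
python3 -c "
from h import *
togo([.560,.0566,.12],.229)"; python3 look.py 6;python3 -c "
import cv2
t=cv2.imread('pics/scene_6.png')[130:210,295:385];cv2.imwrite('pics/l6s.png',cv2.resize(t,None,fx=7,fy=7,interpolation=3))"
```

```text
t 10.5 tcp [0.5562 0.056  0.1563] F [0.1 0.3 0.4] w 0.0401
turn tool [ 0.003 -0.009 -0.   ] shift tool now [-0.0041 -0.0004  0.0363] shift after turn [-0.0038 -0.0003  0.0363]
10.6 [0.5569 0.0558 0.1582] [ 0.3  1.2 -0. ] 0.0402
```

View pics/l6s.png

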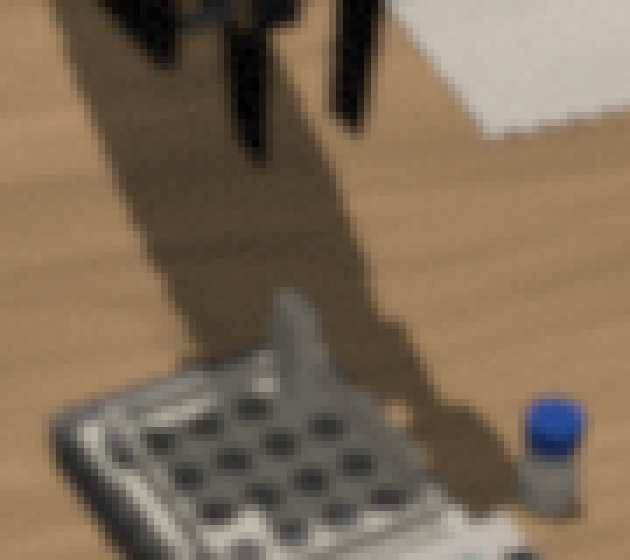

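Emit:
drive_tool(
  motion=[
    [[0,-0.005,0],[-0.003,0,0.02],0.04],
    [[0,0,0],[0,0,0.02],0.04],
    [[0,0,0],[0,0,0.01],0.04],
    [[0,0,0],[0,0,0],0.04],
  ],
)

```text
time: 11.0
tcp_pos: [0.5587, 0.0567, 0.1068]
orientation: [0.358, -3.118, -0.003]
contact_force: [-0.8, -0.4, 0.2]
gripper_width: 0.0399
```

```bash
cat > g.py <<'E'
from h import *
import sys
togo([.560,.0566,.066],.229)
s=ctrl.sense();R=Ro.from_rotvec(s['orientation'])
im=ctrl.get_image('scene')[:,:,::-1]
f=8;ox,oy=300,130
b=cv2.resize(im[oy:oy+75,ox:ox+90],None,fx=f,fy=f,interpolation=3)
for y in(s['gripper_width']/2+.006,0,-s['gripper_width']/2-.006):
    q=(proj('scene',s['tcp_pos']+R.apply((0,y,0)))[0]-[ox,oy]+.5)*f
    cv2.circle(b,tuple(int(v) for v in q),2,(0,255,0),-1)
cv2.imwrite('pics/'+sys.argv[1],b)
E
python3 g.py g1.png
```

```text
t 11.0 tcp [0.5587 0.0567 0.1068] F [-0.8 -0.4  0.2] w 0.0399
turn tool [ 0.002 -0.003 -0.   ] shift tool now [-0.0014 -0.0004  0.0408] shift after turn [-0.0012 -0.0003  0.0408]
```

View pics/g1.png

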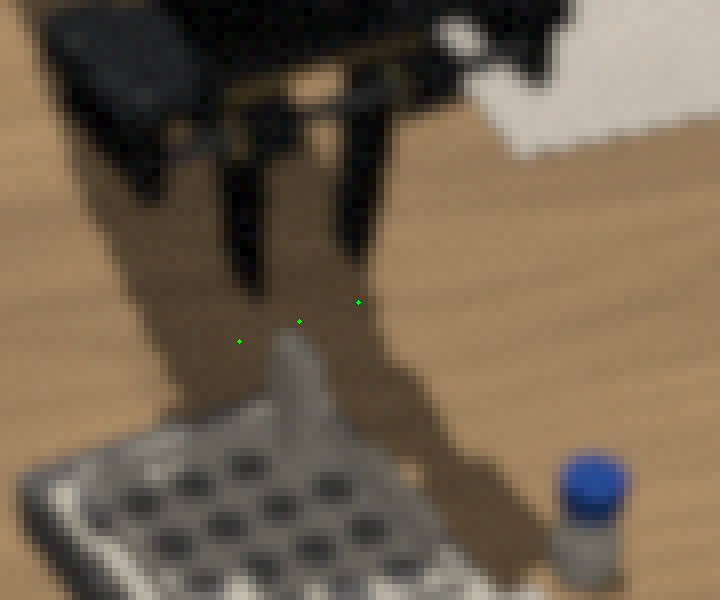

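The tips still appear about 20 mm above the nominal TCP, so that offset is constant and I'll allow for it. The lateral centring looks right, with the finger midpoint at about 303 and the fin at about 297. Descending in two steps.

Emit:
drive_tool(
  motion=[
    [[0.002,-0.003,0],[-0.0015,-0.0005,0],0.04],
    [[0,0,0],[0,0,0.015],0.04],
    [[0,0,0],[0,0,0.015],0.04],
    [[0,0,0],[0,0,0],0.04],
  ],
)

```text
time: 11.45
tcp_pos: [0.5593, 0.0569, 0.0742]
orientation: [0.359, -3.117, -0.001]
contact_force: [-0.2, -0.6, -0.3]
gripper_width: 0.0397
```

```bash
python3 g.py g2.png
```

```text
t 11.45 tcp [0.5593 0.0569 0.0742] F [-0.2 -0.6 -0.3] w 0.0397
turn tool [ 0.001 -0.004  0.   ] shift tool now [-0.0006 -0.0005  0.0082] shift after turn [-0.0006 -0.0005  0.0082]
```

View pics/g2.png

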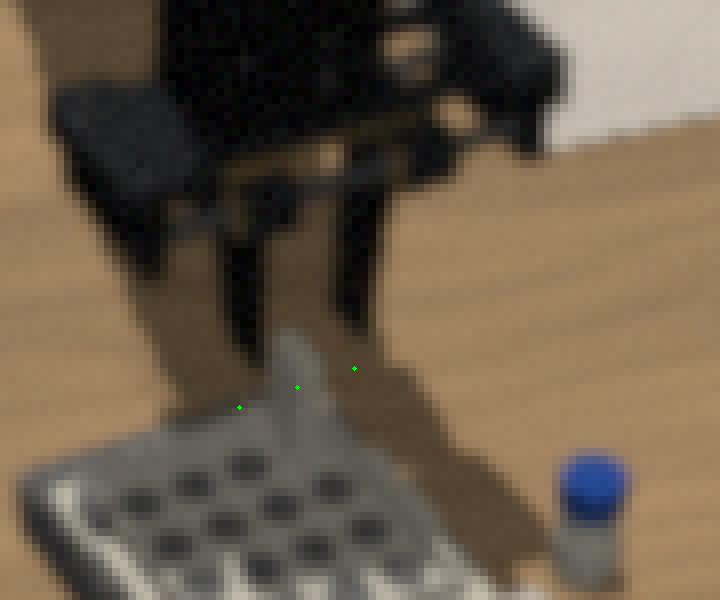

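Emit:
drive_tool(
  motion=[
    [[0,0,0],[-0.001,-0.0005,0.013],0.04],
    [[0,0,0],[0,0,0.013],0.04],
    [[0,0,0],[0,0,0],0.04],
  ],
)

```text
time: 11.8
tcp_pos: [0.5609, 0.0567, 0.0488]
orientation: [0.359, -3.118, -0.001]
contact_force: [-1.1, 0.0, -0.3]
gripper_width: 0.0399
```

Emit:
drive_tool(
  motion=[
    [[0,0,0],[0,0,0],0.02],
    [[0,0,0],[0,0,0],0.015],
    [[0,0,0],[0,0,0],0.01],
    [[0,0,0],[0,0,0],0.0],
    [[0,0,0],[0,0,0],0.0],
  ],
  squeeze=20,
)

```text
time: 12.3
tcp_pos: [0.5633, 0.0568, 0.0523]
orientation: [-0.359, 3.118, 0.0]
contact_force: [-0.4, 0.6, 1.7]
gripper_width: 0.0119
```

```bash
python3 g.py g3.png
```

```text
t 12.3 tcp [0.5633 0.0568 0.0523] F [-0.4  0.6  1.7] w 0.0119
turn tool [-0.     0.003  0.   ] shift tool now [ 0.0032  0.0006 -0.0137] shift after turn [ 0.0032  0.0006 -0.0137]
```

View pics/g3.png

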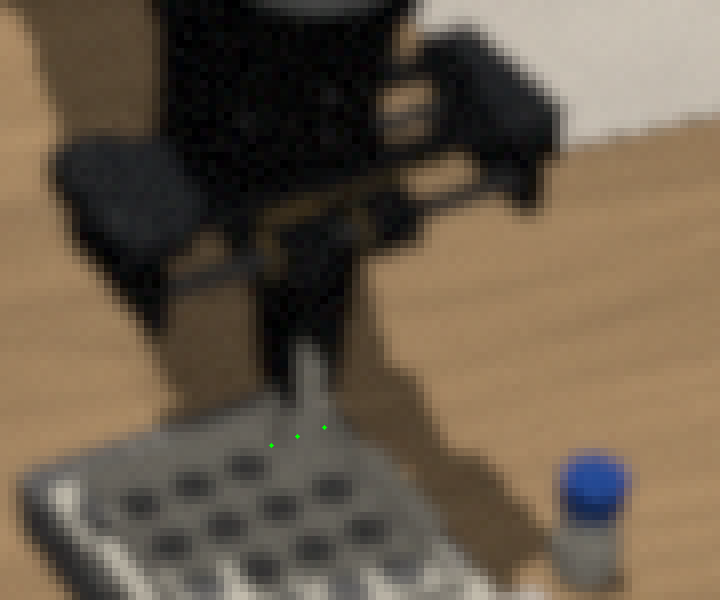

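Gripping at 11.9 mm, which is the fin. I'll squeeze harder and peel: rotate about the tray's far bottom edge with +wy, shifting about (-0.3, 0, -2.1) mm per 0.02 rad.

Emit:
drive_tool(
  motion=[
    [[0,0,0],[0,0,0],0.0],
    [[0,0,0],[0,0,0],0.0],
    [[0,0,0],[0,0,0],0.0],
  ],
  squeeze=50,
)

```text
time: 12.65
tcp_pos: [0.5633, 0.0567, 0.0523]
orientation: [-0.359, 3.118, 0.0]
contact_force: [-0.7, 1.0, 2.6]
gripper_width: 0.0118
```

Emit:
drive_tool(
  motion=[
    [[0,0.02,0],[-0.0003,0,-0.0021],0.0],
    [[0,0.02,0],[-0.0003,0,-0.0021],0.0],
    [[0,0.02,0],[-0.0003,0,-0.0021],0.0],
    [[0,0.02,0],[-0.0003,0,-0.0021],0.0],
    [[0,0.02,0],[-0.0003,0,-0.0021],0.0],
  ],
)

```text
time: 13.15
tcp_pos: [0.5642, 0.0571, 0.0621]
orientation: [0.348, -3.021, 0.017]
contact_force: [-3.2, 1.1, 2.7]
gripper_width: 0.0115
```

```bash
python3 g.py g4.png
```

```text
t 13.15 tcp [0.5642 0.0571 0.0621] F [-3.2  1.1  2.7] w 0.0115
turn tool [ 0.    -0.101  0.   ] shift tool now [ 0.0045  0.0005 -0.0034] shift after turn [ 0.0042  0.0005 -0.0039]
```

View pics/g4.png

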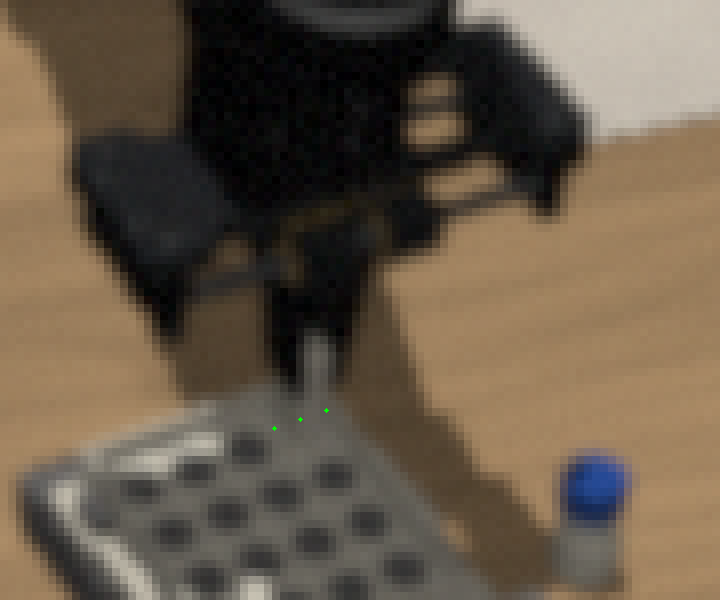

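The fin end is rising: the wells shifted up about 15 px near the fin while the far wells stay put. Continuing to 0.2 rad.

Emit:
drive_tool(
  motion=[
    [[0,0.02,0],[-0.0003,0,-0.0021],0.0],
    [[0,0.02,0],[-0.0003,0,-0.0021],0.0],
    [[0,0.02,0],[-0.0003,0,-0.0021],0.0],
    [[0,0.02,0],[-0.0003,0,-0.0021],0.0],
    [[0,0.02,0],[-0.0003,0,-0.0021],0.0],
  ],
)

```text
time: 13.7
tcp_pos: [0.5674, 0.0577, 0.0725]
orientation: [0.336, -2.923, 0.034]
contact_force: [-3.8, 0.4, 3.3]
gripper_width: 0.0117
```

Emit:
drive_tool(
  motion=[
    [[0,0,0],[0,0,0],0.0],
    [[0,0,0],[0,0,0],0.0],
  ],
)

```text
time: 13.9
tcp_pos: [0.5681, 0.0576, 0.0722]
orientation: [0.337, -2.926, 0.034]
contact_force: [-1.7, 0.9, 0.9]
gripper_width: 0.0115
```

```bash
python3 look.py 8; python3 -c "
import cv2
t=cv2.imread('pics/scene_8.png')[135:225,300:385];cv2.imwrite('pics/l8s.png',cv2.resize(t,None,fx=6.6,fy=6.6,interpolation=3))"
```

```text
14.0 [0.5681 0.0576 0.0722] [ 0.  -0.2  0.2] 0.0118
```

View pics/l8s.png

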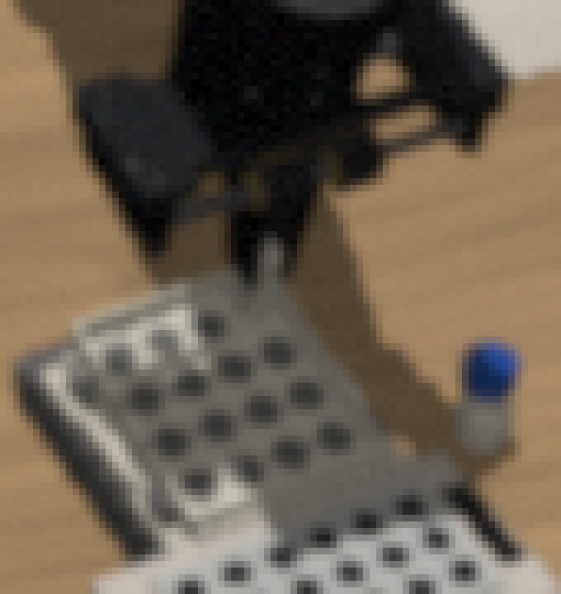

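View pics/l_8.png

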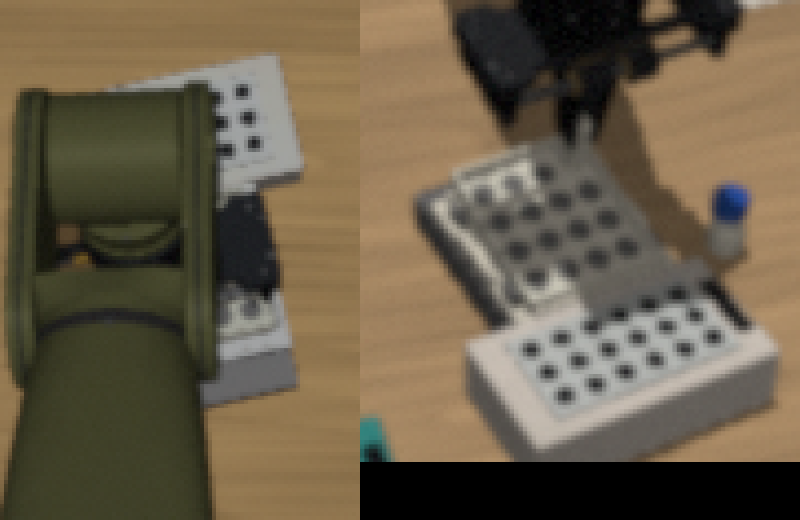

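The fin end is up about 20 mm (near tray edge at (75,325) in the crop, clearly above the rim) with the far end down. Now lifting straight up.

Emit:
drive_tool(
  motion=[
    [[0,0,0],[0.0008,0,-0.004],0.0],
    [[0,0,0],[0.0008,0,-0.004],0.0],
    [[0,0,0],[0.001,0,-0.005],0.0],
    [[0,0,0],[0.001,0,-0.005],0.0],
    [[0,0,0],[0.001,0,-0.005],0.0],
  ],
)

```text
time: 14.5
tcp_pos: [0.5679, 0.0577, 0.0967]
orientation: [0.337, -2.926, 0.034]
contact_force: [-0.4, 0.5, -1.0]
gripper_width: 0.0116
```

Emit:
drive_tool(
  motion=[
    [[0,0,0],[0.002,0,-0.01],0.0],
    [[0,0,0],[0.003,0,-0.015],0.0],
    [[0,0,0],[0.004,0,-0.02],0.0],
    [[0,0,0],[0.003,0,-0.015],0.0],
    [[0,0,0],[0,0,0],0.0],
  ],
)

```text
time: 15.0
tcp_pos: [0.5698, 0.0578, 0.161]
orientation: [0.337, -2.932, 0.034]
contact_force: [0.4, 1.3, -1.6]
gripper_width: 0.0116
```

```bash
python3 look.py 9; python3 -c "
import cv2
t=cv2.imread('pics/scene_9.png')[105:225,290:390];cv2.imwrite('pics/l9s.png',cv2.resize(t,None,fx=5,fy=5,interpolation=3))"
```

```text
15.1 [0.5679 0.0578 0.1576] [-0.5 -0.2 -1.6] 0.0118
```

View pics/l9s.png

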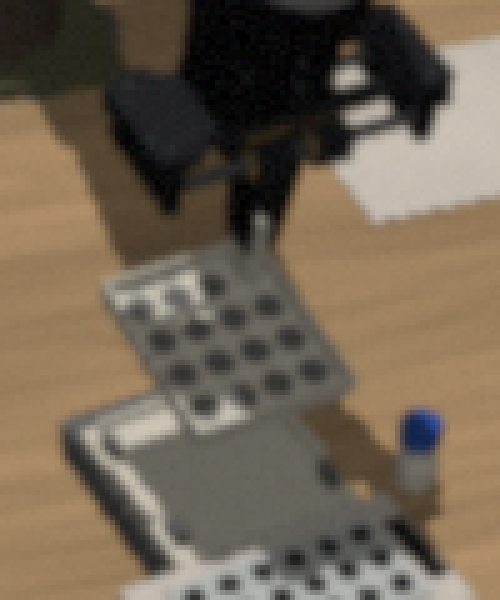

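The tray is free and held, with the rest of the stack staying put. Lifting further, then levelling.

Emit:
drive_tool(
  motion=[
    [[0,0,0],[0.004,0,-0.02],0.0],
    [[0,0,0],[0.005,0,-0.025],0.0],
    [[0,0,0],[0.005,0,-0.025],0.0],
    [[0,0,0],[0.004,0,-0.02],0.0],
    [[0,0,0],[0.002,0,-0.01],0.0],
  ],
)

```text
time: 15.6
tcp_pos: [0.568, 0.0578, 0.26]
orientation: [0.337, -2.926, 0.034]
contact_force: [0.4, 0.2, -1.1]
gripper_width: 0.0118
```

Emit:
drive_tool(
  motion=[
    [[0,-0.04,0],[0,0,0],0.0],
    [[0,-0.05,0],[0,0,0],0.0],
    [[0,-0.05,0],[0,0,0],0.0],
    [[0,-0.04,0],[0,0,0],0.0],
    [[0,-0.02,0],[0,0,0],0.0],
  ],
)

```text
time: 16.1
tcp_pos: [0.5666, 0.0577, 0.2574]
orientation: [-0.359, 3.121, 0.001]
contact_force: [-0.2, -1.0, -0.9]
gripper_width: 0.0115
```

Emit:
drive_tool(
  motion=[
    [[0,0,0],[0,0,0],0.0],
    [[0,0,0],[0,0,0],0.0],
    [[0,0,0],[0,0,0],0.0],
    [[0,0,0],[0,0,0],0.0],
    [[0,0,0],[0,0,0],0.0],
  ],
)

```text
time: 16.6
tcp_pos: [0.5679, 0.0578, 0.2588]
orientation: [-0.359, 3.119, 0.0]
contact_force: [-0.9, 0.9, -0.8]
gripper_width: 0.0116
```

```bash
python3 look.py 10; python3 -c "
import cv2
t=cv2.imread('pics/scene_10.png')[70:250,260:400];cv2.imwrite('pics/l10s.png',cv2.resize(t,None,fx=4,fy=3.3,interpolation=3))"
```

```text
16.7 [0.5678 0.0578 0.2589] [ 0.2  0.2 -1.9] 0.0118
```

View pics/l10s.png

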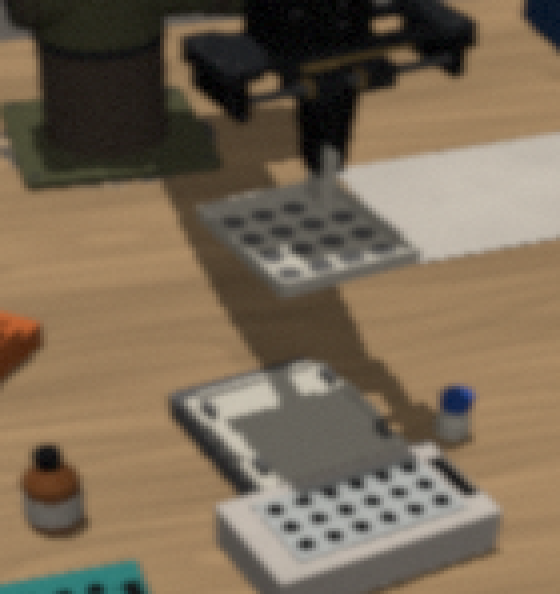

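View pics/scene_10.png

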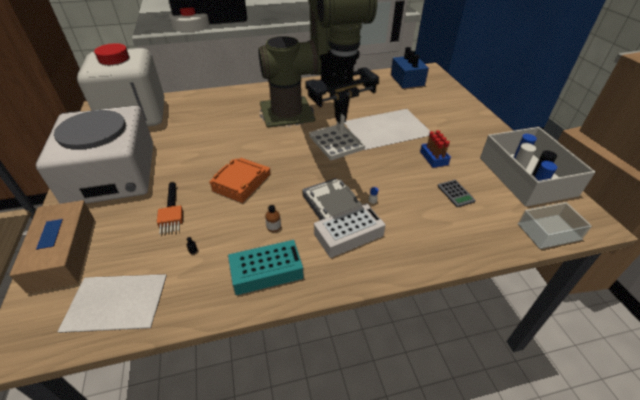

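View pics/top_10.png

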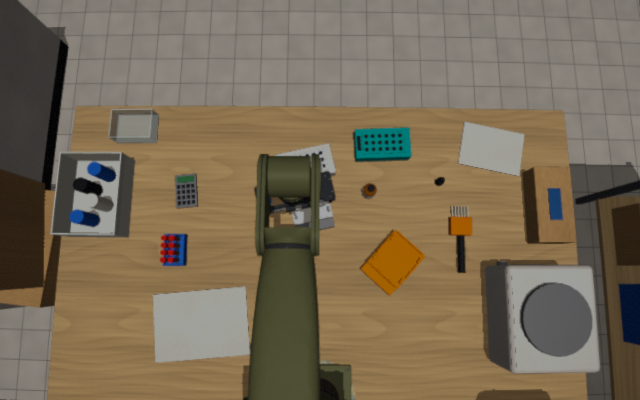

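```bash
python3 - <<'E'
from h import *
a=cv2.imread('pics/scene_5.png');c=cv2.imread('pics/scene_10.png')
def sh(A,B,x0,y0,x1,y1):
    A=cv2.resize(A,None,fx=4,fy=4,interpolation=3);B=cv2.resize(B,None,fx=4,fy=4,interpolation=3);x0,y0,x1,y1=[4*v for v in(x0,y0,x1,y1)]
    r=cv2.matchTemplate(B[y0-20:y1+20,x0-20:x1+20],A[y0:y1,x0:x1],cv2.TM_CCOEFF_NORMED);_,v,_,l=cv2.minMaxLoc(r);return (l[0]-20)/4,(l[1]-20)/4,round(v,3)
print("stack side",sh(a,c,304,200,322,220),"bath",sh(a,c,320,215,380,248))
cv2.imwrite('pics/cmp.png',np.hstack([cv2.resize(i[175:225,298:368],None,fx=5.5,fy=5.5,interpolation=3) for i in(a,c)]))
E
```

```text
stack side (0.0, 0.0, 0.956) bath (0.0, 0.0, 0.945)
```

View pics/cmp.png

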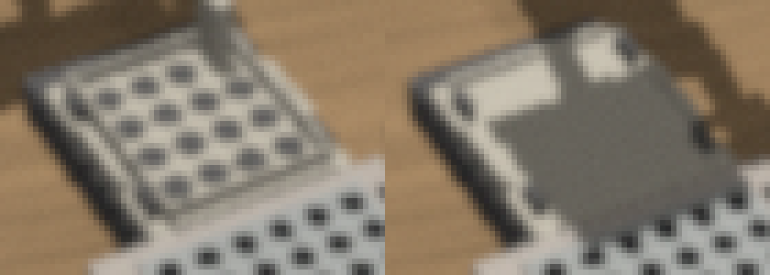

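The stack is exactly where it was, still flush, and the tray is held level and still. Handing in.

```bash
python3 -c "
from plant import ctrl
print(ctrl.sense()['gripper_width'],abs(ctrl.sense()['qd']).max());ctrl.close_job()"
```

```text
0.011805363862432274 0.0029684727225628583
the job is handed in; nothing more can be done
```

I pushed the stack flush against the white bath, peeled the top tray off by its fin, and handed the job in at about 17 s with the gripper still holding it. `close_job` reports no verdict, so these results come from my own checks.

- **Push:** I pushed square on the ledge with the fingers spread until the force rose to about 25 N against the bath. The stack looked flush in both views. My corner fit put it at -1.9 mm and -0.007 rad from the bath face, with picture errors of about 2 mm.
- **Peel:** I gripped the fin (11.8 mm opening, 50 N), tilted the tray about its far edge by about 0.2 rad (20 mm up at the fin), then lifted straight up and levelled it.
- **Last checks:** The tray was level and still, with its underside at about 0.25 m by the arm's readings, and the gripper width was steady at 11.8 mm. The remaining stack showed no shift against its flush position (0.0 px). By eye in the last pictures, none of the other things on the bench looked moved.

**Fingertip disagreement:** In the pictures the fingertips sat about 20 mm higher than the reported TCP. The first push therefore slid just above the ledge without touching the stack. I backed off, probed down gently and pushed lower, and allowed for the same offset when gripping the fin.

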